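Seat and clamp a hardness test block by pushing

ROBOT

A 6-joint arm with a two-finger parallel gripper is mounted at the origin on a cart in front of the work surface, level with it; the furniture and walls round the work are solid. World frame = base frame: x ahead of the robot, y to its left, z up, the work surface at z = 0. Lengths are in mm, angles in rad, forces in N, time in s.
With the tool pointing down it reaches from about 350 to 775 mm from the base axis. Payload 7.3 kg.
Tool frame: the origin (TCP) lies between the finger pads; the fingertips stand bot.tips_ahead ahead of it and the grasp point (between the pads) lies 6 mm ahead of it (bot.tips_ahead is the distance from the TCP to the fingertips, in mm); z points along the fingers, y is the line along which they close (so a half turn about z gives the same grasp; the last joint's range is limited). The gripper opens to 92 mm and grips with 3 to 60 N. Pads are 19 mm wide; open, the fingers measure 130 mm over their backs; the gripper's body (75 mm by 190 mm) begins 47 mm behind the grasp point.
Start: joints at [-1.367, 0.342, 1.524, -0, 1.275, -0.146], TCP at [179.945, -493.216, 251.741] pointing down, gripper open.
Joint ranges: [-2.53, 2.53], [-0.77, 2.02], [0.04, 2.7], [-1, 4.14], [0.28, 2.66], [-3.11, 3.11]. Speed limits (rad/s): [2.57, 2.57, 3.14, 3.14, 3.14, 3.14].

INTERFACE

Orientations are given as [roll, pitch, yaw] about the fixed x, y, z axes, in that order (R = Rz(yaw) Ry(pitch) Rx(roll)).
In Python, from plant import bot gives the robot as it stands. The module is installed in compiled form; this text tells all that it offers.
- The arm moves only by the tool step_arm, never from a script. Its argument "targets" is one flat list of numbers, 7 for each row, row after row: the opening, from 0 (shut) to 1 (fully open), then the shift along the tool's x, y, z each as a share of 100 mm, from -1 to 1, then the turn, a rotation vector about the tool's x, y, z each as a share of pi/4 rad, from -1 to 1. A call has 1 to 20 rows; each row is the pose to reach, as a shift and turn from the pose commanded when the call began, along the tool's axes at that moment; what a row does not reach only later rows make up. A row lasts 1/8 s, in which the tool goes at most 62.5 mm and 10.7 degrees, less where a joint would pass 70% of its speed; a pose out of reach is approached as far as the arm can. A call with a number of a shift or a turn outside -1 to 1 is refused whole. A call with a gripper value outside its range is refused whole. The fingers move at their own pace and stop on an object; the grip force is fixed at half the most. Time passes only in rows, so rows that repeat a pose let the fingers close. It gives the time, the measured TCP pose, the force, the opening and the grip force at its end, in the units of the state.
- bot.get_obs(): the state, without advancing time (a new reading comes with each control period).
- bot.capture(name): name is "scene" or "top" or "wrist"; returns (picture, depth): 420x560x3 uint8, blue, green, red; 420x560 float32, mm along the optical axis (not along the pixel's ray), 0 where there is no reading.
- bot.camera_info(name): a dict with "fx", "fy", "cx", "cy" (pixels), "camera_from_world" (4x4, takes a point from world to camera coordinates); the wrist camera has in their place "hand_eye" (4x4, takes a point from camera to tool coordinates, whose origin is the TCP and whose axes are the flange's). Camera axes: x right, y down, z forward; pixel columns grow to the right and rows downward; lengths in mm; the calibration is good to about 2 mm. A picture is of the moment at which its call begins: read the wrist's pose just before it. camera_info takes no time and is no camera call.
- bot.close_job(): hands the job in; it is judged then, once.
The state is a dict: "time": time; "joint_positions": joint angles; "dq": joint speeds; "tau": joint torques, N m; "tool_pos": TCP position; "tcp_rot": TCP orientation; "contact_force": force on the tool from outside, world axes, zero at the start; "moment": the same for the moment, N m; "grip_width": finger opening in mm; "finger_force": force on a finger pad.
Only numpy, scipy, OpenCV 4.12 (cv2) and the standard library are available. Lean on these libraries where they do the work, as an engineer would, in place of code of your own. Each camera call takes 0.05 s, during which the arm holds its last target. There are 200 camera calls.

TASK

Get the square steel block on the locating fixture ready for hardness testing: push it along the base until it lies flat against the side rail and home against the end of the stop screw, and then push the clamp lever round, clockwise seen from above, all the way to its stop so that the cam nips the block. Only push: do not pick up the block, and leave the drilled plate, the tin, the bolt and the gauge block beside the fixture where they are.

Things in the scene. Friction and masses are not known exactly. Their poses are not given: they have to be found in the camera images.
- fixture: Locating fixture, fixed on the bench: dark steel base 240 mm long (its x, -120 to 120) by 160 mm (its y, -95 to 65), 14 mm thick. Origin on the bench below the middle of the length; x along the rail, away from the robot give or take the yaw; y left toward the rail; z up. Offsets below are in mm in this frame. Nothing on it is higher than 48 mm above the bench.
- rail_face (a point): Middle of the rail's guiding face, fixture x -4, y 40, 19 mm above the bench. The face looks to -y. The steel rail is 20 mm wide, stands 10 mm above the base and runs from x -111 to 104 along the left edge.
- stop_tip (a point): Flat tip of the stop screw, fixture x 70, y 15, 20 mm above the bench. The screw is 10 mm thick, points back to -x and is held by a steel bracket at the far end of the base (x 83 to 113, 24 mm high above the base).
- block: The work: a plain square steel test block 50 x 50 x 10 mm, about 0.19 kg (varies), lying loose and askew on the base, nearer to the robot than the clamp. Origin at the centre of its underside, z up, x and y along its edges. It slides on the base with a few newtons.
- seat (a point): Where the centre of the block's underside lies when it is seated: fixture x 45, y 15, on top of the base, 14 mm above the bench. Axes as the fixture's. The seated block reaches from x 20 to 70 and from y -10 to 40.
- cam_pivot (a point): The clamp's upright pivot axis, at the top of the base: fixture x 45, y -34. The cam is a steel disc of 17 mm radius set 7 mm off the axis, 13 mm high. Open, it stands at least 6 mm clear of the seated block; at the lever's stop it presses the block's right side toward the rail with about 20 N. The lever's stop pin (8 mm thick, 22 mm high above the base) stands at x 0, y -39.
- lever_knob (a point): Middle of the knob at the end of the clamp lever, 85 mm from the pivot axis, 33 mm above the bench. The knob is a black upright barrel 22 mm thick, from 20 to 47 mm above the bench. The lever is a 9 mm round bar at 33 mm height.
- clamp (a joint): Turn of the clamp lever, rad. At 0 (open) it points 50 degrees to the right of the fixture's x, so away from the robot and to the right; it grows clockwise seen from above to 1.9 at its stop, where it points 159 degrees to the right of x, back toward the robot. Starts between 0 and 0.3, stays where it is left, needs 1 N at the knob, up to 6 N as the cam nips.
- drilled_plate: Bystander, loose: flat steel plate 50 x 80 x 6 mm with two holes, on the bench left of the rail. Origin at the centre of its underside.
- sample_tin: Bystander, loose: round aluminium tin with lid, 69 mm across, 44 mm high, on the bench right of the fixture. Origin at the centre of its underside.
- bolt: Bystander, loose: M12 hexagon bolt standing on its head on the bench left of the rail, 22 mm across, 58 mm high. Origin at the centre of its underside.
- gauge_block: Bystander, loose: small steel gauge block 30 x 20 x 9 mm on the bench right of the fixture, beyond the clamp. Origin at the centre of its underside.

How it is judged:
By the outcome, as a careful person would: the job done as asked, in the order asked, and still so for the second after the job is handed in, with the robot touching nothing.
It also fails if it takes over 64 s, if anything falls off the work surface, if the arm or the gripper's body presses on something with over 40 N, if the wrist force passes 120 N, or if a joint passes its speed limit or range.

## Working session

There is one attempt and no reset: what is moved stays moved. The work goes in short steps, Python scripts to look and compute and a tool call to move; the robot and the scene stay as the last step left them, time stands still between calls to the robot, and variables do not carry over. Pictures are saved under pics/ and viewed, at most 10 in all, crops included, and the job is handed in when it is done.

Besides the shell and the picture viewer there is one more tool, called by a JSON object that holds its "fn" and its "kwargs", one argument or row to a line. step_arm: Moves the arm, as the interface text tells. Shift numbers are shares of 100 mm and turn numbers shares of pi/4 rad, none past 1 either way. Its arguments: {"type":"object","properties":{"targets":{"type":"array"}},"required":["targets"]}

```bash
mkdir -p pics
python3 - <<'E'
from plant import bot
import cv2,numpy as np
o=bot.get_obs();print({k:np.round(v,3) for k,v in o.items()},bot.tips_ahead)
for n in("top","scene"):
    p,d=bot.capture(n);cv2.imwrite(f"pics/{n}0.png",p);np.save(f"{n}0.npy",d)
    c=bot.camera_info(n);print(n,c)
E
```

```text
{'time': np.float64(0.0), 'joint_positions': array([-1.367,  0.343,  1.525, -0.   ,  1.275, -0.146]), 'dq': array([ 0.001, -0.001,  0.001, -0.   , -0.002,  0.001]), 'tau': array([-4.0000e-03, -4.3125e+01, -2.4422e+01,  7.1000e-02,  5.6000e-02,
       -0.0000e+00]), 'tool_pos': array([ 179.869, -492.828,  251.031]), 'tcp_rot': array([-3.14, -0.  ,  0.35]), 'contact_force': array([-0.354, -0.364,  0.396]), 'moment': array([-0.008, -0.012, -0.01 ]), 'finger_force': np.float64(0.0), 'grip_width': np.float64(91.659)} 25.0
top {'fx': 386.24634211216267, 'fy': 386.24634211216267, 'cx': 279.6144912965672, 'cy': 203.91859476042637, 'camera_from_world': array([[ 1.17907634e-01, -9.93021669e-01,  2.39897315e-03,
        -5.57632745e+01],
       [-9.71843576e-01, -1.15888655e-01, -2.05158189e-01,
         5.80248908e+02],
       [ 2.04004541e-01,  2.18582900e-02, -9.78725887e-01,
         7.68342147e+02],
       [ 0.00000000e+00,  0.00000000e+00,  0.00000000e+00,
         1.00000000e+00]])}
scene {'fx': 486.95606291666337, 'fy': 486.95606291666337, 'cx': 278.4570129353651, 'cy': 217.5374671429181, 'camera_from_world': array([[-8.84231549e-01, -4.66931689e-01,  1.04577988e-02,
         4.96264884e+02],
       [-2.87995852e-01,  5.27478581e-01, -7.99265123e-01,
         2.01719035e+02],
       [ 3.67685949e-01, -7.09747240e-01, -6.00887592e-01,
         7.08091485e+02],
       [ 0.00000000e+00,  0.00000000e+00,  0.00000000e+00,
         1.00000000e+00]])}
```

View pics/top0.png

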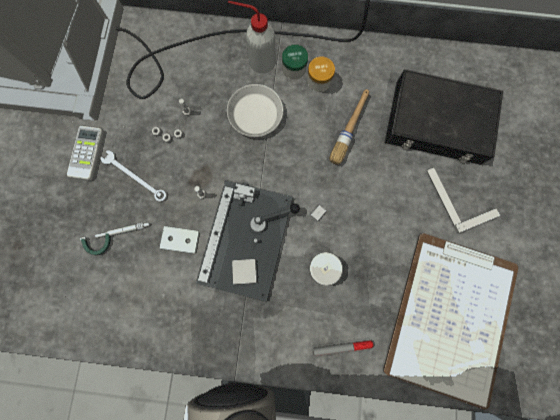

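View pics/scene0.png

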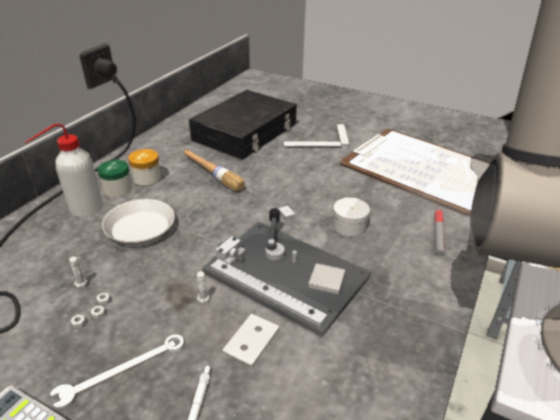

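The top view shows the fixture with its rail on the left (~215,240), the block at (244,272), pivot at (258,225), knob at (295,209), bracket at (244,192) and stop pin at (257,241). The tin is at (326,269), and the gauge block at (318,213) is close to the knob. The scene view agrees. I'll get a rough pose first, then take a closer wrist look.

```bash
cat > h.py <<'E'
import numpy as np,cv2
from scipy.spatial.transform import Rotation as R
from plant import bot
def ray(px,z,ci,o=None):
    """pixels (N,2) -> world points on plane z; o=state for wrist"""
    px=np.atleast_2d(np.asarray(px,float))
    v=np.c_[(px[:,0]-ci["cx"])/ci["fx"],(px[:,1]-ci["cy"])/ci["fy"],np.ones(len(px))]
    if o is None: T=np.linalg.inv(ci["camera_from_world"])
    else:
        W=np.eye(4);W[:3,:3]=R.from_euler("xyz",o["tcp_rot"]).as_matrix();W[:3,3]=o["tool_pos"];T=W@ci["hand_eye"]
    d=v@T[:3,:3].T;c=T[:3,3]
    return c+d*((z-c[2])/d[:,2])[:,None]
def totool(w,o):
    return R.from_euler("xyz",o["tcp_rot"]).as_matrix().T@np.asarray(w)
E
python3 - <<'E'
from h import *
ci=bot.camera_info("top")
for n,p,z in[("rail near end",(204,281),24),("rail far",(228,190),24),("block",(244,272),24),("knob",(295,209),47),("pivot",(258,225),30),("pin",(257,241),36),("gauge",(318,213),9),("tin",(326,269),44),("bolt",(200,192),30),("plate",(179,240),6)]:
    print(n,np.round(ray(p,z,ci)[0]))
print(bot.camera_info("wrist"))
E
```

```text
rail near end [403. 155.  24.]
rail far [608. 133.  24.]
block [432.  73.  24.]
knob [578. -21.  47.]
pivot [536.  55.  30.]
pin [501.  53.  36.]
gauge [583. -75.   9.]
tin [ 458. -100.   44.]
bolt [595. 194.  30.]
plate [485. 229.   6.]
{'fx': 309.1660235138016, 'fy': 309.1660235138016, 'cx': 277.44590794588214, 'cy': 212.67823768586513, 'hand_eye': array([[ 8.39527570e-04, -9.61936336e-01, -2.73272358e-01,
         7.35620781e+01],
       [ 9.99999572e-01,  9.13609274e-04, -1.43837257e-04,
         3.57560938e-01],
       [ 3.88026444e-04, -2.73272120e-01,  9.61936691e-01,
        -1.32605434e+02],
       [ 0.00000000e+00,  0.00000000e+00,  0.00000000e+00,
         1.00000000e+00]])}
```

{"fn": "step_arm", "kwargs": {
  "targets": [0,0.5,-0.43,0,0,0,0,0,1,-0.85,0,0,0,0,0,1,-0.85,0,0,0,0]
}}

```text
time: 0.48
tool_pos: [245.9, -375.9, 251.6]
tcp_rot: [-3.14, -0.0, 0.353]
contact_force: [-0.2, -1.3, 0.3]
grip_width: 66.4
finger_force: 0.0
```

{"fn": "step_arm", "kwargs": {
  "targets": [0,0.5,-0.43,0,0,0,0,0,1,-0.85,0,0,0,0,0,1,-0.85,0,0,0,0]
}}

```text
time: 0.85
tool_pos: [310.6, -262.7, 251.7]
tcp_rot: [-3.141, -0.0, 0.354]
contact_force: [1.0, -1.7, -0.6]
grip_width: 36.0
finger_force: 0.0
```

{"fn": "step_arm", "kwargs": {
  "targets": [0,0.5,-0.43,0,0,0,0,0,1,-0.85,0,0,0,0,0,1,-0.85,0,0,0,0]
}}

```text
time: 1.23
tool_pos: [375.6, -149.0, 251.7]
tcp_rot: [3.142, -0.0, 0.354]
contact_force: [-0.6, -1.0, 0.2]
grip_width: 6.5
finger_force: 0.0
```

{"fn": "step_arm", "kwargs": {
  "targets": [0,0.5,-0.43,0,0,0,0,0,1,-0.85,0,0,0,0,0,1,-0.85,0,0,0,0]
}}

```text
time: 1.6
tool_pos: [440.7, -35.5, 251.4]
tcp_rot: [3.141, -0.0, 0.353]
contact_force: [-0.8, -0.7, -0.3]
grip_width: 0.3
finger_force: 0.0
```

{"fn": "step_arm", "kwargs": {
  "targets": [0,0.5,-0.43,0.3,0,0,0.2,0,1,-0.85,0.6,0,0,0.4,0,1,-0.85,0.9,0,0,0.58,0,1,-0.85,0.9,0,0,0.58,0,1,-0.85,0.9,0,0,0.58]
}}

```text
time: 2.22
tool_pos: [504.5, 75.5, 162.6]
tcp_rot: [3.141, -0.001, -0.105]
contact_force: [1.1, -0.4, 0.4]
grip_width: 0.7
finger_force: 0.0
```

Run:
```python
from h import *
import json
o=bot.get_obs();p,d=bot.capture("wrist");cv2.imwrite("pics/w1.png",p)
json.dump({k:np.array(v).tolist() for k,v in o.items()},open("w1.json","w"));print(o["time"],o["tool_pos"],o["tcp_rot"],o["grip_width"],o["dq"].round(3))
```

```text
2.225 [504.5076186   75.4593162  162.55071352] [ 3.14097502e+00 -7.82966703e-04 -1.05026004e-01] 0.6807427613984343 [ 0.001 -0.024 -0.004  0.003 -0.004  0.014]
```

View pics/w1.png

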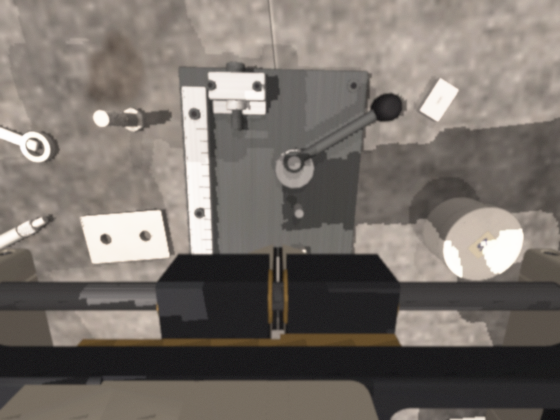

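The wrist view shows the far part of the fixture: base far corners at (180,68) and (367,72), the rail's inner edge from (207,85) to (213,250), the screw tip at about (237,128), the knob at (387,107), and the pin at (298,212). The fingers hide the block, so I'll back off 100 mm.

{"fn": "step_arm", "kwargs": {
  "targets": [0,-0.5,0,0,0,0,0,0,-1,0,0,0,0,0,0,-1,0,0,0,0,0,0,-1,0,0,0,0,0]
}}

```text
time: 2.78
tool_pos: [406.0, 87.2, 163.3]
tcp_rot: [-3.141, -0.004, -0.106]
contact_force: [0.4, 0.5, -0.2]
grip_width: 0.6
finger_force: 0.0
```

Run:
```python
from h import *
import json
o=bot.get_obs();p,d=bot.capture("wrist");cv2.imwrite("pics/w2.png",p)
json.dump({k:np.array(v).tolist() for k,v in o.items()},open("w2.json","w"));print(o["time"],o["tool_pos"],o["tcp_rot"])
```

```text
2.775 [406.03548895  87.192568   163.31253032] [-3.14130259 -0.004425   -0.10598714]
```

View pics/w2.png

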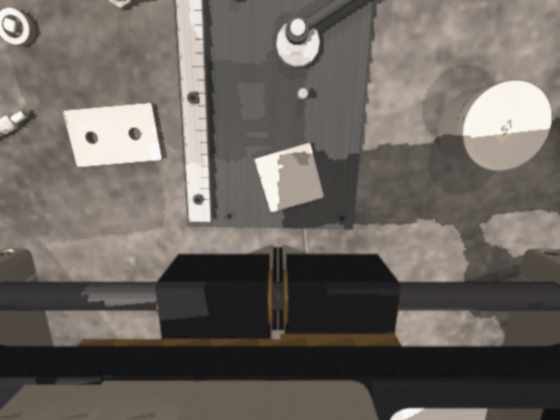

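Here the block's corners are at about (255,158), (310,144), (324,198) and (271,211). The base's near corners are at (187,226) and (354,228), the rail's inner edge runs from (203,5) to (211,220), and the pin is at (303,93).

```bash
cat > fx.py <<'E'
from h import *
import json
ci=bot.camera_info("wrist")
o1=json.load(open("w1.json"));o2=json.load(open("w2.json"))
# fixture: corners & rail inner edge
near=ray([(187,226),(354,228)],14,ci,o2); far=ray([(180,68),(367,72)],14,ci,o1)
P=np.vstack([near,far])[:,:2]; F=np.array([(-120,65),(-120,-95),(120,65),(120,-95)],float)
H=(F-F.mean(0)).T@(P-P.mean(0)); yaw=np.arctan2(H[0,1]-H[1,0],H[0,0]+H[1,1])
Rm=np.array([[np.cos(yaw),-np.sin(yaw)],[np.sin(yaw),np.cos(yaw)]]); t=P.mean(0)-Rm@F.mean(0)
def tofix(w): return (np.atleast_2d(w)[:,:2]-t)@Rm
def toworld(f): return np.atleast_2d(f)@Rm.T+t
E
python3 - <<'E'
from fx import *
np.set_printoptions(precision=1,suppress=True)
print("yaw",round(yaw,4),t,"resid",tofix(P)-F)
print("rail w2",tofix(ray([(203,5),(211,220)],24,ci,o2)),"w1",tofix(ray([(207,85),(213,250)],24,ci,o1)))
b=tofix(ray([(255,158),(310,144),(324,198),(271,211)],24,ci,o2));print("block",b,b.mean(0))
print("knob",tofix(ray((387,104),47,ci,o1)),"pin",tofix(ray((303,93),36,ci,o2)),tofix(ray((298,212),36,ci,o1)))
print("tip",tofix(ray((237,130),25,ci,o1)),"gauge",tofix(ray((440,100),9,ci,o1)),"tin",tofix(ray((507,126),44,ci,o2)))
print("tcp",tofix(bot.get_obs()["tool_pos"]))
E
```

```text
yaw -0.1239 [506.3  95.7] resid [[ 0.9  0.4]
 [ 2.  -0. ]
 [-1.4 -2. ]
 [-1.4  1.6]]
rail w2 [[  63.5   39.3]
 [-109.5   39.9]] w1 [[104.7  38.9]
 [-40.3  39.4]]
block [[-52.3  -0.7]
 [-39.5 -48. ]
 [-86.8 -62.9]
 [-99.9 -15.2]] [-69.6 -31.7]
knob [[  91.4 -102. ]] pin [[  0.4 -39.4]] [[  1.9 -38.6]]
tip [[69.7 14.8]] gauge [[  98.2 -160.5]] tin [[ -21.7 -199.9]]
tcp [[-98.2 -20.7]]
```

{"fn": "step_arm", "kwargs": {
  "targets": [0,0.25,0.5,0,0,0,0.023,0,0.25,0.7,0.4,0,0,0.023,0,0.25,0.7,0.9,0,0,0.023,0,0.25,0.7,0.9,0,0,0.023,0,0.25,0.7,0.9,0,0,0.023]
}}

```text
time: 3.45
tool_pos: [423.5, 15.4, 72.9]
tcp_rot: [3.141, -0.002, -0.124]
contact_force: [0.0, 0.3, -0.1]
grip_width: 0.6
finger_force: 0.0
```

```bash
cat > st.py <<'E'
from fx import *
o=bot.get_obs();print(round(o["time"],2),"fix",tofix(o["tool_pos"]).round(1),"z",o["tool_pos"][2].round(1),"rot-yawfix",(o["tcp_rot"][2]-yaw).round(3),o["tcp_rot"].round(3),"F",o["contact_force"].round(1))
E
python3 st.py
```

```text
3.45 fix [[-72.3 -89.9]] z 72.9 rot-yawfix 0.0 [ 3.141e+00 -2.000e-03 -1.240e-01] F [ 0.   0.3 -0.1]
```

{"fn": "step_arm", "kwargs": {
  "targets": [0,0,0,0.3,0,0,0,0,0,0,0.3,0,0,0,0,0,-0.1,0.3,0,0,0,0,0,-0.2,0.3,0,0,0,0,0,-0.3,0.3,0,0,0,0,0,-0.4,0.3,0,0,0,0,0,-0.5,0.3,0,0,0,0,0,-0.5,0.3,0,0,0]
}}

```text
time: 4.45
tool_pos: [428.6, 66.3, 42.1]
tcp_rot: [-3.141, -0.001, -0.123]
contact_force: [-0.5, -0.1, 2.4]
grip_width: 0.3
finger_force: 1.0
```

```bash
python3 st.py
python3 - <<'E'
from h import *
p,d=bot.capture("top");cv2.imwrite("pics/t2.png",cv2.resize(p[160:320,170:370],None,fx=3.5,fy=3.5,interpolation=cv2.INTER_CUBIC))
E
```

```text
4.45 fix [[-73.4 -38.8]] z 42.1 rot-yawfix 0.001 [-3.141e+00 -1.000e-03 -1.230e-01] F [-0.5 -0.1  2.4]
```

View pics/t2.png

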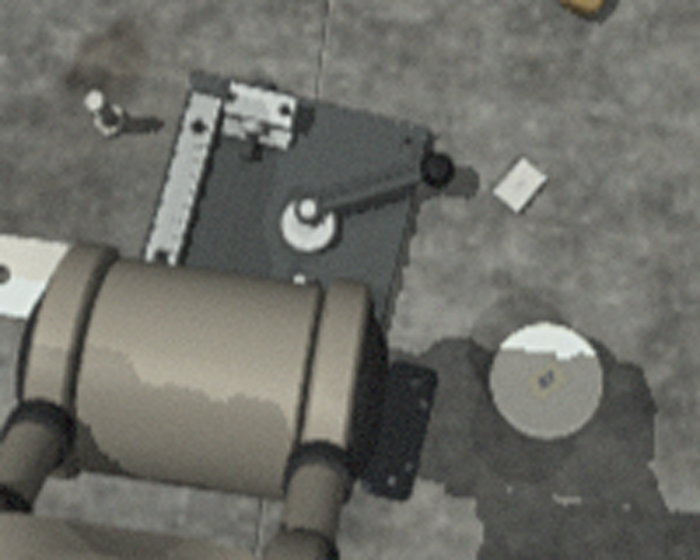

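The arm hides the block in the top view, and the knob hasn't moved. I'll keep going and feel for the rail.

{"fn": "step_arm", "kwargs": {
  "targets": [0,0,-0.03,0,0,0,0,0,0,-0.06,0,0,0,0,0,0,-0.08,0,0,0,0,0,0,-0.08,0,0,0,0]
}}

```text
time: 5.0
tool_pos: [429.3, 73.3, 41.7]
tcp_rot: [-3.142, -0.0, -0.124]
contact_force: [-1.1, -3.3, 4.2]
grip_width: 0.5
finger_force: 2.5
```

```bash
python3 st.py
```

```text
5.0 fix [[-73.7 -31.7]] z 41.7 rot-yawfix 0.0 [-3.142 -0.    -0.124] F [-1.1 -3.3  4.2]
```

{"fn": "step_arm", "kwargs": {
  "targets": [0,0,-0.02,-0.01,0,0,0,0,0,-0.03,-0.01,0,0,0,0,0,-0.03,-0.01,0,0,0]
}}

```text
time: 5.38
tool_pos: [429.5, 76.4, 42.6]
tcp_rot: [-3.142, 0.0, -0.124]
contact_force: [-0.3, -1.1, 1.5]
grip_width: 0.3
finger_force: 0.5
```

{"fn": "step_arm", "kwargs": {
  "targets": [0,0,-0.02,0,0,0,0,0,0,-0.02,0,0,0,0]
}}

```text
time: 5.62
tool_pos: [429.8, 78.4, 42.6]
tcp_rot: [-3.142, 0.0, -0.124]
contact_force: [-0.5, -0.6, 0.3]
grip_width: 0.3
finger_force: 0.3
```

```bash
python3 st.py
```

```text
5.62 fix [[-73.8 -26.6]] z 42.6 rot-yawfix 0.0 [-3.142  0.    -0.124] F [-0.5 -0.6  0.3]
```

{"fn": "step_arm", "kwargs": {
  "targets": [0,0,-0.02,0,0,0,0,0,0,-0.04,0,0,0,0,0,0,-0.04,0,0,0,0]
}}

```text
time: 6.0
tool_pos: [430.4, 82.4, 42.7]
tcp_rot: [3.142, -0.0, -0.124]
contact_force: [0.3, -0.7, -0.6]
grip_width: 0.1
finger_force: 0.2
```

{"fn": "step_arm", "kwargs": {
  "targets": [0,0,-0.02,0,0,0,0,0,0,-0.03,0,0,0,0,0,0,-0.03,0,0,0,0]
}}

```text
time: 6.38
tool_pos: [430.7, 85.2, 42.7]
tcp_rot: [3.141, -0.0, -0.124]
contact_force: [-0.7, -1.6, 0.3]
grip_width: 0.6
finger_force: 0.7
```

```bash
python3 st.py
```

```text
6.38 fix [[-73.7 -19.8]] z 42.7 rot-yawfix 0.0 [ 3.141 -0.    -0.124] F [-0.7 -1.6  0.3]
```

Run:
```python
from h import *
p,d=bot.capture("scene");cv2.imwrite("pics/s2.png",cv2.resize(p[200:340,190:390],None,fx=4,fy=4,interpolation=cv2.INTER_CUBIC))
```

```text
(no output)
```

View pics/s2.png

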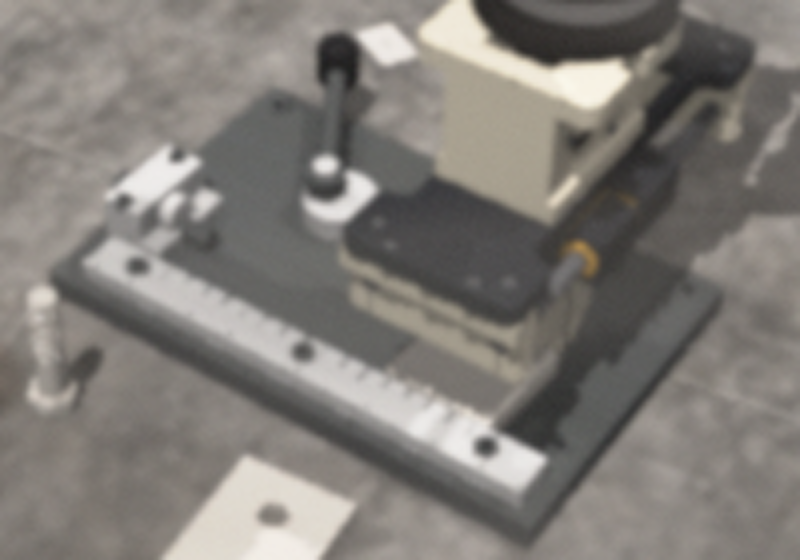

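The crop shows the block lying near the rail, with a bright near side from (495,420) to (555,355) and a far-left corner at about (388,367).

Run:
```python
from fx import *
c=bot.camera_info("scene")
f=lambda x,y,z=24:tofix(ray((190+x/4,200+y/4),z,c)).round(1)
print("near-left",f(493,414),"far-left",f(388,367),"near-right",f(557,350),"far2",f(410,345))
print("rail in near",f(548,460),"rail in far",f(125,243), "hole",f(302,352))
```

```text
near-left [[-83.7  33.2]] far-left [[-36.6  36. ]] near-right [[-86.4 -11.1]] far2 [[-36.9  20.8]]
rail in near [[-112.9   41.1]] rail in far [[95.4 40.6]] hole [[-4.  49.1]]
```

{"fn": "step_arm", "kwargs": {
  "targets": [0,0,-0.02,0,0,0,0,0,0,-0.03,0,0,0,0,0,0,-0.03,0,0,0,0]
}}

```text
time: 6.8
tool_pos: [431.5, 86.6, 42.9]
tcp_rot: [3.139, -0.001, -0.123]
contact_force: [1.6, -14.0, 1.8]
grip_width: 0.2
finger_force: 5.7
```

{"fn": "step_arm", "kwargs": {
  "targets": [0,0,-0.02,0,0,0,0,0,0,-0.02,0,0,0,0]
}}

```text
time: 7.05
tool_pos: [431.9, 87.3, 43.0]
tcp_rot: [3.137, -0.001, -0.122]
contact_force: [-0.3, -24.7, 2.1]
grip_width: 0.7
finger_force: 10.0
```

```bash
python3 st.py
```

```text
7.05 fix [[-72.8 -17.5]] z 43.0 rot-yawfix 0.002 [ 3.137e+00 -1.000e-03 -1.220e-01] F [ -0.3 -24.7   2.1]
```

The block is flat on the rail (25 N at contact). Next I go round behind it.

{"fn": "step_arm", "kwargs": {
  "targets": [0,0,0.1,0,0,0,0,0,0,0.1,0,0,0,0,0,0,0.1,-0.4,0,0,0,0,0,0.1,-0.4,0,0,0,0,-0.38,-0.32,-0.4,0,0,0,0,-0.38,-0.32,-0.4,0,0,0,0,-0.38,-0.32,-0.4,0,0,0]
}}

```text
time: 7.92
tool_pos: [397.7, 126.9, 82.4]
tcp_rot: [3.142, -0.0, -0.123]
contact_force: [0.1, 0.4, 0.3]
grip_width: -0.1
finger_force: 0.0
```

```bash
python3 st.py
```

```text
7.92 fix [[-111.6   17.6]] z 82.4 rot-yawfix 0.001 [ 3.142 -0.    -0.123] F [0.1 0.4 0.3]
```

{"fn": "step_arm", "kwargs": {
  "targets": [0,0,0.02,0.2,0,0,0,0,0,0.02,0.4,0,0,0,0,0,0.02,0.4,0,0,0,0,0.1,0.02,0.4,0,0,0,0,0.15,0.02,0.4,0,0,0,0,0.2,0.02,0.4,0,0,0,0,0.28,0.02,0.4,0,0,0,0,0.36,0.02,0.4,0,0,0,0,0.44,0.02,0.4,0,0,0,0,0.52,0.02,0.4,0,0,0,0,0.6,0.02,0.4,0,0,0,0,0.68,0.02,0.4,0,0,0,0,0.76,0.02,0.4,0,0,0,0,0.84,0.02,0.4,0,0,0,0,0.92,0.02,0.4,0,0,0,0,0.92,0.02,0.4,0,0,0]
}}

```text
time: 9.93
tool_pos: [490.2, 113.1, 42.7]
tcp_rot: [-3.141, -0.003, -0.124]
contact_force: [-0.4, -0.0, 0.3]
grip_width: 0.4
finger_force: 0.0
```

```bash
python3 st.py
```

```text
9.93 fix [[-18.1  15.3]] z 42.7 rot-yawfix -0.0 [-3.141e+00 -3.000e-03 -1.240e-01] F [-0.4 -0.   0.3]
```

Remaining travel is about 28 mm; the last part goes slowly.

{"fn": "step_arm", "kwargs": {
  "targets": [0,0.06,0,0,0,0,0,0,0.12,0,0,0,0,0,0,0.17,0,0,0,0,0,0,0.21,0,0,0,0,0,0,0.24,0,0,0,0,0,0,0.25,0,0,0,0,0,0,0.25,0,0,0,0,0]
}}

```text
time: 10.8
tool_pos: [513.6, 110.1, 42.7]
tcp_rot: [3.142, -0.0, -0.124]
contact_force: [-0.6, -0.2, -0.7]
grip_width: 0.2
finger_force: 0.2
```

```bash
python3 st.py
```

```text
10.8 fix [[ 5.5 15.2]] z 42.7 rot-yawfix 0.0 [ 3.142 -0.    -0.124] F [-0.6 -0.2 -0.7]
```

{"fn": "step_arm", "kwargs": {
  "targets": [0,0.02,0,0,0,0,0,0,0.03,0,0,0,0,0,0,0.03,0,0,0,0,0]
}}

```text
time: 11.18
tool_pos: [516.5, 109.8, 42.7]
tcp_rot: [3.142, -0.0, -0.124]
contact_force: [-1.3, -0.1, -0.2]
grip_width: 0.2
finger_force: 0.6
```

{"fn": "step_arm", "kwargs": {
  "targets": [0,0.02,0,0,0,0,0,0,0.02,0,0,0,0,0]
}}

```text
time: 11.42
tool_pos: [517.5, 109.6, 42.6]
tcp_rot: [3.141, 0.002, -0.124]
contact_force: [-5.5, -0.4, 3.8]
grip_width: 0.2
finger_force: 2.5
```

```bash
python3 st.py
```

```text
11.43 fix [[ 9.4 15.2]] z 42.6 rot-yawfix 0.0 [ 3.141e+00  2.000e-03 -1.240e-01] F [-5.5 -0.4  3.8]
```

{"fn": "step_arm", "kwargs": {
  "targets": [0,0.01,0,0,0,0,0,0,0.02,0,0,0,0,0,0,0.02,0,0,0,0,0]
}}

```text
time: 11.8
tool_pos: [517.6, 109.6, 42.6]
tcp_rot: [3.141, 0.006, -0.124]
contact_force: [-10.6, 1.3, 8.5]
grip_width: 0.4
finger_force: 5.4
```

```bash
python3 st.py
python3 - <<'E'
from h import *
p,d=bot.capture("scene");cv2.imwrite("pics/s3.png",cv2.resize(p[200:340,190:390],None,fx=4,fy=4,interpolation=cv2.INTER_CUBIC))
E
```

```text
11.8 fix [[ 9.5 15.2]] z 42.6 rot-yawfix 0.0 [ 3.141  0.006 -0.124] F [-10.6   1.3   8.5]
```

View pics/s3.png

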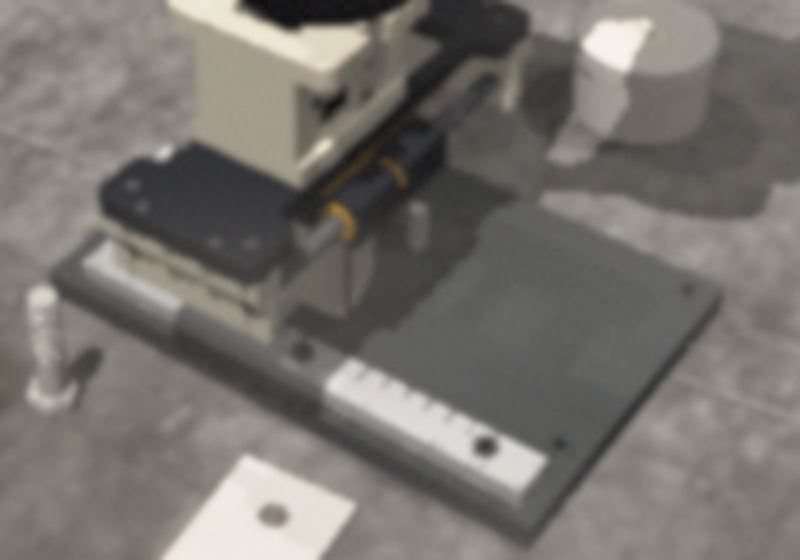

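Firm contact at the stop (x 9.5, force rising with no more travel). I'll retract, lift and check with the wrist camera.

{"fn": "step_arm", "kwargs": {
  "targets": [0,-0.1,0,0,0,0,0,0,-0.25,0,0,0,0,0,0,-0.25,0,-0.4,0,0,0,0,-0.25,0,-0.9,0,0,0,0,-0.25,0,-0.9,0,0,0,0,-0.25,0,-0.9,0,0,0]
}}

```text
time: 12.6
tool_pos: [495.4, 112.3, 132.4]
tcp_rot: [3.142, -0.0, -0.124]
contact_force: [-0.2, 0.6, -0.4]
grip_width: 0.3
finger_force: 0.0
```

```bash
python3 st.py
python3 - <<'E'
from h import *
import json
o=bot.get_obs();p,d=bot.capture("wrist");cv2.imwrite("pics/w3.png",p)
json.dump({k:np.array(v).tolist() for k,v in o.items()},open("w3.json","w"))
E
```

```text
12.6 fix [[-12.8  15.2]] z 132.4 rot-yawfix 0.0 [ 3.142 -0.    -0.124] F [-0.2  0.6 -0.4]
```

View pics/w3.png

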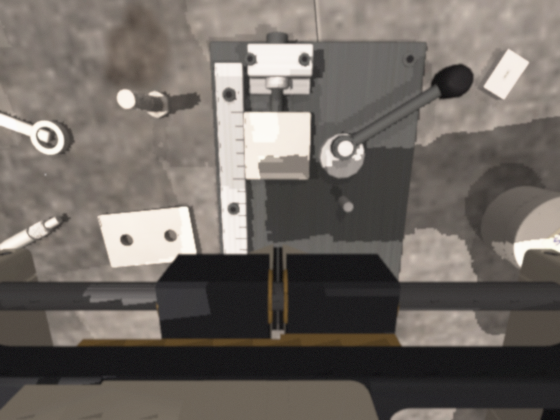

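The wrist view shows the block (244–310, 111–179) flat against the rail edge and touching the screw tip at (277,110). The knob is at (454,80) and the pin at (347,207).

{"fn": "step_arm", "kwargs": {
  "targets": [0,0.5,0.5,0,0,0,-0.2,0,1,1,0,0,0,-0.4,0,1,1,0,0,0,-0.6,0,1,1,0,0,0,-0.75,0,1,1,0,0,0,-0.75]
}}

```text
time: 13.28
tool_pos: [581.7, 0.5, 130.9]
tcp_rot: [-3.14, 0.003, 0.464]
contact_force: [0.3, 0.5, -0.5]
grip_width: 0.5
finger_force: 0.0
```

```bash
cat >> st.py <<'E'
piv=np.array([45,-34.]); cur=tofix(o["tool_pos"])[0]; cy=o["tcp_rot"][2]-yaw
def rel(f,z,phi):
    """fixture xy, TCP z, tool-x angle(deg, fixture) -> row numbers"""
    d=np.array(f)-cur; c,s=np.cos(cy),np.sin(cy)
    return [round(v,2) for v in((c*d[0]+s*d[1])/100,-(-s*d[0]+c*d[1])/100,(o["tool_pos"][2]-z)/100,-(np.radians(phi)-cy)/(np.pi/4))]
def behind(th,D,r=85):
    """tool position a distance D behind (anticlockwise of) the knob at lever angle th deg"""
    t_=np.radians(th); return piv+r*np.array([np.cos(t_),np.sin(t_)])+D*np.array([-np.sin(t_),np.cos(t_)])
E
python3 - <<'E'
from st import *
k=tofix(ray((454,80),47,ci,json.load(open("w3.json"))))[0];print("knob",k,np.hypot(*(k-piv)),np.degrees(np.arctan2(*(k-piv)[::-1])))
f=behind(-55.5,33);print(f,rel(f,130,34),rel(f,52,34))
E
```

```text
13.28 fix [[ 86.8 -85.1]] z 130.9 rot-yawfix 0.587 [-3.14e+00  3.00e-03  4.64e-01] F [ 0.3  0.5 -0.5]
knob [  89.17187639 -100.43084075] 79.77600684048286 -56.378864419986336
[120.34069436 -85.35932021] [np.float64(0.28), np.float64(0.19), np.float64(0.01), np.float64(-0.01)] [np.float64(0.28), np.float64(0.19), np.float64(0.79), np.float64(-0.01)]
```

{"fn": "step_arm", "kwargs": {
  "targets": [0,0.28,0.19,0,0,0,0,0,0.28,0.19,0.3,0,0,0,0,0.28,0.19,0.79,0,0,0,0,0.28,0.19,0.79,0,0,0,0,0.28,0.19,0.79,0,0,0]
}}

```text
time: 13.9
tool_pos: [616.6, -3.5, 54.8]
tcp_rot: [3.141, -0.001, 0.464]
contact_force: [-0.2, -0.4, 0.2]
grip_width: 0.1
finger_force: 0.0
```

Run:
```python
from st import *
D=20
print(rel(behind(-56,D),52,34))
for th in range(-60,-97,-5): print(th,*rel(behind(th,D),52,th+90))
```

```text
13.9 fix [[121.9 -84.8]] z 54.8 rot-yawfix 0.588 [ 3.141e+00 -1.000e-03  4.640e-01] F [-0.2 -0.4  0.2]
[np.float64(-0.15), np.float64(0.0), np.float64(0.03), np.float64(-0.01)]
-60 -0.21 0.01 0.03 0.08
-65 -0.29 0.02 0.03 0.19
-70 -0.36 0.02 0.03 0.3
-75 -0.44 0.02 0.03 0.42
-80 -0.52 0.01 0.03 0.53
-85 -0.59 -0.01 0.03 0.64
-90 -0.66 -0.03 0.03 0.75
-95 -0.73 -0.06 0.03 0.86
```

{"fn": "step_arm", "kwargs": {
  "targets": [0,-0.07,0,0.03,0,0,0,0,-0.15,0,0.03,0,0,0,0,-0.21,0.01,0.03,0,0,0.08,0,-0.29,0.02,0.03,0,0,0.19,0,-0.36,0.02,0.03,0,0,0.3,0,-0.44,0.02,0.03,0,0,0.42,0,-0.52,0.01,0.03,0,0,0.53,0,-0.59,-0.01,0.03,0,0,0.64,0,-0.59,-0.01,0.03,0,0,0.64]
}}

```text
time: 15.02
tool_pos: [562.5, -29.6, 51.5]
tcp_rot: [3.141, -0.001, -0.037]
contact_force: [-0.5, -0.3, -0.3]
grip_width: 0.8
finger_force: 0.0
```

Run:
```python
from st import *
D=20
for th in range(-85,-126,-5): print(th,*rel(behind(th,D),52,th+90))
p,d=bot.capture("top");cv2.imwrite("pics/t3.png",cv2.resize(p[160:320,170:370],None,fx=3.5,fy=3.5,interpolation=cv2.INTER_CUBIC))
```

```text
15.03 fix [[  71.2 -117.3]] z 51.5 rot-yawfix 0.087 [ 3.141e+00 -1.000e-03 -3.700e-02] F [-0.5 -0.3 -0.3]
-85 0.01 -0.0 -0.0 -0.0
-90 -0.06 0.01 -0.0 0.11
-95 -0.14 0.02 -0.0 0.22
-100 -0.22 0.02 -0.0 0.33
-105 -0.29 0.01 -0.0 0.44
-110 -0.37 0.0 -0.0 0.55
-115 -0.44 -0.02 -0.0 0.67
-120 -0.51 -0.04 -0.0 0.78
-125 -0.58 -0.07 -0.0 0.89
```

View pics/t3.png

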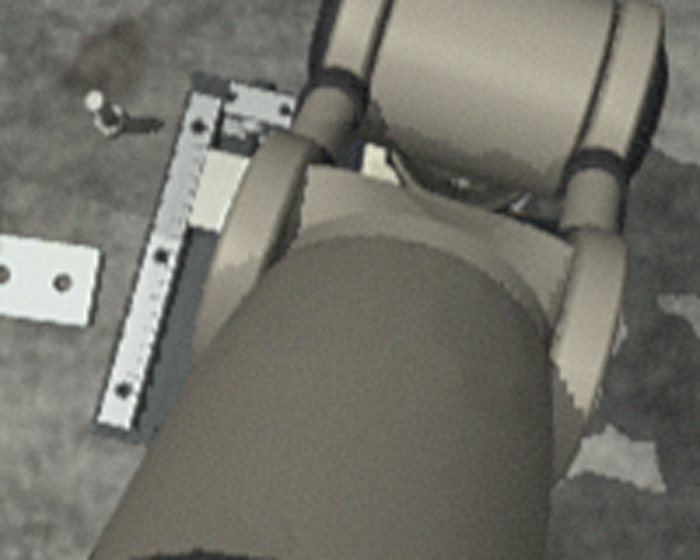

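The block stays seated at (215,190), and the arm hides the lever. Continuing the arc.

{"fn": "step_arm", "kwargs": {
  "targets": [0,-0.06,0.01,0,0,0,0.11,0,-0.14,0.02,0,0,0,0.22,0,-0.22,0.02,0,0,0,0.33,0,-0.29,0.01,0,0,0,0.44,0,-0.37,0,0,0,0,0.55,0,-0.44,-0.02,0,0,0,0.67,0,-0.51,-0.04,0,0,0,0.78,0,-0.51,-0.04,0,0,0,0.78]
}}

```text
time: 16.08
tool_pos: [512.0, -23.2, 51.0]
tcp_rot: [-3.141, -0.0, -0.648]
contact_force: [0.8, -0.1, -0.1]
grip_width: 0.4
finger_force: 0.0
```

Run:
```python
from st import *
print(o["joint_positions"].round(2))
for th in range(-120,-166,-5): print(th,*rel(behind(th,20),52,max(th+90,-60)))
```

```text
16.07 fix [[  20.3 -117.4]] z 51.0 rot-yawfix -0.524 [-3.141 -0.    -0.648] F [ 0.8 -0.1 -0.1]
[-0.19  0.57  1.79 -0.    0.77  2.02]
-120 -0.0 0.0 -0.01 -0.0
-125 -0.08 0.02 -0.01 0.11
-130 -0.15 0.03 -0.01 0.22
-135 -0.23 0.03 -0.01 0.33
-140 -0.31 0.02 -0.01 0.44
-145 -0.38 0.01 -0.01 0.56
-150 -0.45 -0.01 -0.01 0.67
-155 -0.53 -0.03 -0.01 0.67
-160 -0.6 -0.07 -0.01 0.67
-165 -0.66 -0.1 -0.01 0.67
```

{"fn": "step_arm", "kwargs": {
  "targets": [0,-0.08,0.02,0,0,0,0.11,0,-0.15,0.03,0,0,0,0.22,0,-0.23,0.03,0,0,0,0.33,0,-0.31,0.02,0,0,0,0.44,0,-0.38,0.01,0,0,0,0.56,0,-0.45,-0.01,0,0,0,0.67,0,-0.45,-0.01,0,0,0,0.67]
}}

```text
time: 16.95
tool_pos: [477.1, 4.7, 50.9]
tcp_rot: [-3.141, -0.0, -1.173]
contact_force: [-0.4, -0.2, 0.7]
grip_width: 0.4
finger_force: 0.1
```

Run:
```python
from st import *
for th,D in((-150,20),(-153,20),(-156,20),(-159,20),(-159,18),(-159,16)): print(th,D,*rel(behind(th,D),52,-60))
```

```text
16.95 fix [[-17.9 -94.1]] z 50.9 rot-yawfix -1.049 [-3.141 -0.    -1.173] F [-0.4 -0.2  0.7]
-150 20 -0.01 0.0 -0.01 -0.0
-153 20 -0.05 0.01 -0.01 -0.0
-156 20 -0.1 0.02 -0.01 -0.0
-159 20 -0.14 0.03 -0.01 -0.0
-159 18 -0.16 0.02 -0.01 -0.0
-159 16 -0.18 0.02 -0.01 -0.0
```

{"fn": "step_arm", "kwargs": {
  "targets": [0,-0.05,0.01,0,0,0,0,0,-0.1,0.02,0,0,0,0,0,-0.13,0.03,0,0,0,0,0,-0.13,0.03,0,0,0,0]
}}

```text
time: 17.45
tool_pos: [470.6, 15.7, 51.2]
tcp_rot: [-3.138, -0.002, -1.175]
contact_force: [5.0, -1.5, -0.2]
grip_width: 0.5
finger_force: 1.8
```

{"fn": "step_arm", "kwargs": {
  "targets": [0,-0.02,0,0,0,0,0,0,-0.02,0,0,0,0,0]
}}

```text
time: 17.7
tool_pos: [470.3, 16.6, 51.3]
tcp_rot: [-3.138, -0.003, -1.175]
contact_force: [6.1, -6.9, -0.1]
grip_width: 0.6
finger_force: 4.4
```

```bash
python3 st.py
```

```text
17.7 fix [[-26.1 -83.1]] z 51.3 rot-yawfix -1.051 [-3.138e+00 -3.000e-03 -1.175e+00] F [ 6.1 -6.9 -0.1]
```

{"fn": "step_arm", "kwargs": {
  "targets": [0,-0.01,0,0,0,0,0,0,-0.02,0,0,0,0,0,0,-0.02,0,0,0,0,0]
}}

```text
time: 18.08
tool_pos: [470.2, 17.0, 51.4]
tcp_rot: [-3.137, -0.006, -1.175]
contact_force: [5.6, -15.7, -2.4]
grip_width: 0.5
finger_force: 8.4
```

{"fn": "step_arm", "kwargs": {
  "targets": [0,-0.01,0,0,0,0,0,0,-0.01,0,0,0,0,0]
}}

```text
time: 18.32
tool_pos: [470.1, 17.3, 51.4]
tcp_rot: [-3.137, -0.007, -1.174]
contact_force: [7.1, -19.9, -3.2]
grip_width: 0.1
finger_force: 10.4
```

```bash
python3 st.py
```

```text
18.32 fix [[-26.3 -82.4]] z 51.4 rot-yawfix -1.05 [-3.137 -0.007 -1.174] F [  7.1 -19.9  -3.2]
```

At the stop: 21 N with no further travel. I'll back away, lift and look.

{"fn": "step_arm", "kwargs": {
  "targets": [0,0.1,0,0,0,0,0,0,0.25,0,0,0,0,0,0,0.25,0,0,0,0,0,0,0.25,0,-0.5,0,0,0,0,0.25,0,-1,0,0,0,0,0.6,0,-1,0,0,0,0,1,0,-1,0,0,0,0,1,0,-1,0,0,0]
}}

```text
time: 19.32
tool_pos: [506.0, -73.7, 150.6]
tcp_rot: [-3.141, -0.0, -1.179]
contact_force: [-0.6, 0.8, -0.3]
grip_width: 0.9
finger_force: 0.0
```

{"fn": "step_arm", "kwargs": {
  "targets": [0,0.5,0.5,0,0,0,0,0,1,0.5,0,0,0,0,0,1,0.5,0,0,0,0,0,1,0.5,0,0,0,0]
}}

```text
time: 19.82
tool_pos: [497.1, -182.5, 150.2]
tcp_rot: [3.141, 0.002, -1.176]
contact_force: [-0.1, -0.1, 0.4]
grip_width: 0.4
finger_force: 0.0
```

```bash
python3 st.py
python3 - <<'E'
from h import *
p,d=bot.capture("top");cv2.imwrite("pics/t4.png",cv2.resize(p[160:320,170:370],None,fx=3.5,fy=3.5,interpolation=cv2.INTER_CUBIC))
E
```

```text
19.82 fix [[  25.2 -277.3]] z 150.2 rot-yawfix -1.052 [ 3.141e+00  2.000e-03 -1.176e+00] F [-0.1 -0.1  0.4]
```

View pics/t4.png

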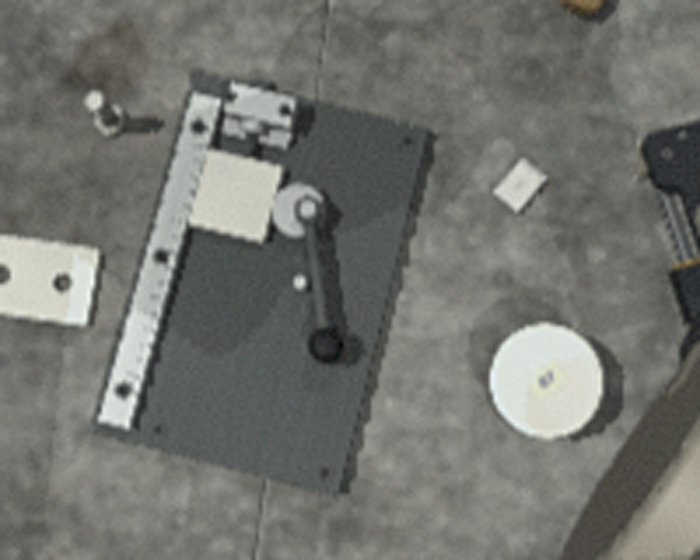

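The final view shows the block (190–285, 150–240) against the rail and the screw, the cam at (295,208) touching it, and the lever lying along the pin with its knob at (325,345). The bystanders haven't moved. I'll do a numeric check before handing in.

Run:
```python
from st import *
c=bot.camera_info("top");f=lambda x,y,z:tofix(ray((170+x/3.5,160+y/3.5),z,c))[0]
k=f(326,341,47)-f(305,206,42);print("lever deg",np.degrees(np.arctan2(k[1],k[0])),np.hypot(*k),"block",f(236,196,24))
```

```text
19.88 fix [[  25.2 -277. ]] z 150.3 rot-yawfix -1.051 [ 3.141e+00  2.000e-03 -1.175e+00] F [ 0.9  0.8 -0.9]
lever deg -156.64219014243258 84.81799150356399 block [44.10698004 13.71356479]
```

```bash
python3 -c "
from plant import bot
print(bot.close_job())"
```

```text
the job is handed in; nothing more can be done
None
```

I handed the job in at about 20 s: the block is flat against the rail and home on the stop screw, and the clamp lever was pushed until it stopped hard at 21 N (about -157° in the last picture, nominal -159°). The drilled plate, tin, bolt and gauge block look unmoved, and the robot was clear of everything; the close call gave no verdict.

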